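# Close and latch the air cleaner housing

## Robot

A 7-joint arm with a two-finger parallel gripper is mounted at the origin on the work surface. World frame = base frame: x ahead of the robot, y to its left, z up, the work surface at z = 0. Lengths are in m, angles in degrees, forces in N, time in s.
With the tool pointing down it reaches from about 0.4 to 0.9 m from the base axis. Payload 5.5 kg.
Tool frame: the origin (TCP) lies midway between the tips of the shut fingers; the grasp point (between the pads) lies 19 mm behind it (env.grasp_offset is the distance from the TCP to the grasp point, in m); z points along the fingers, y is the direction in which the jaws open and shut (so a half turn about z gives the same grasp; the last joint's range is limited). The gripper opens to 85 mm and grips with 20 to 120 N. Pads are 22 mm wide; open, the fingers measure 114 mm over their backs; the gripper's body (76 mm by 85 mm) begins 54 mm behind the grasp point. The pads swing forward as they close: fully open they stand 13 mm farther back than shut.
Start: joints at [-52.013, 28.699, -24.465, 88.831, 12.651, 65.22, -12.049], TCP at [0.253, 0.599, 0.231] pointing down, gripper open.
Joint ranges: [-164.97, 164.97], [-17.58, 116.51], [-87.97, 89.64], [11.32, 138.91], [-80.73, 260.73], [10.89, 115.49], [-147.41, 147.41]. Speed limits (degrees/s): [147.25, 147.25, 180, 180, 180, 180, 180].

## Interface

Orientations are given as a 3x3 rotation matrix whose columns are the frame's x, y, z axes.
In Python, from station import env gives the robot as it stands.
- The arm moves only by the shell command python3 -m pendant 'ROWS' [FORCE]. ROWS is JSON, a list of rows, each an object of numbers: "fingers": the finger opening in m, from 0 to 0.0854; "tx", "ty", "tz": the shift along the tool's x, y, z in m; "rx", "ry", "rz": the turn, a rotation vector about the tool's x, y, z in degrees. In form: [{"fingers": .., "tx": .., "ty": .., "tz": .., "rx": .., "ry": .., "rz": ..}, ...]. A call has 1 to 10 rows; each row is the pose to reach, as a shift and turn from the pose commanded when the call began, along the tool's axes at that moment; what a row does not reach only later rows make up. A row lasts 1/8 s, in which the tool goes at most 62.5 mm and 10.7 degrees, less where a joint would pass 70% of its speed; a pose out of reach is approached as far as the arm can. A call with a gripper value outside its range is refused whole. The fingers move at their own pace and stop on an object; FORCE is the grip in N (left out, the last holds). Time passes only in rows, so rows that repeat a pose let the fingers close. It gives the time, the measured TCP pose, the force and the opening at its end, in the units of the state.
- env.sense(): the state, without advancing time (a new reading comes with each control period).
- env.read_camera(name): name is "scene" or "side" or "wrist"; returns a dict with "pixels" (480x640x3 uint8, red, green, blue), "vertical_fov" (degrees; the focal length in pixels is half the picture's height over the tangent of half this angle, whatever the lens; pixels are square), "cx", "cy" (the principal point, pixels), "dist_coeffs" ([k1, k2, p1, p2, k3] as OpenCV has them; the pictures are not rectified), "T" (4x4, takes a point from camera to world coordinates). Camera axes: x right, y down, z forward; pixel columns grow to the right and rows downward; lengths in m; the calibration is good to about 2 mm. A picture is of the moment at which its call begins. There is no depth.
- env.close_job(): hands the job in, once; it reports no verdict.
Trained networks look in a picture, given as the dict that the camera call returned (one of the last four; its "shot" number tells which), for a name from the list of things; names that differ only in an ending like _2 or _b are one class to them, and where a whole thing is asked for, a point or a joint stands for the part that bears it (a point fixed in the world has none). Each returns a list of dicts, best first, with "confidence" (0 to 1); they miss things now and then, are a little off and sometimes report something else, mostly with a low value. They report only what shows in the picture. A call takes as long as a camera call.
- env.find_in(picture, label): "bbox" ([left, top, right, bottom] in pixels, round what is visible of it).
- env.landmark_of(picture, label): "centre" ([column, row] in pixels: a listed point, or the origin of a listed thing).
The state is a dict: "t": time; "joint_positions": joint angles; "joint_velocities": joint speeds; "joint_efforts": joint torques, N m; "eef_pos": TCP position; "eef_rot": TCP orientation; "force": force on the tool from outside, world axes, zero at the start; "torque": the same for the moment, N m; "finger_gap": finger opening in m.
Only numpy, scipy, OpenCV 4.12 (cv2) and the standard library are available. Lean on these libraries where they do the work, as an engineer would, in place of code of your own. Each camera call takes 0.05 s, during which the arm holds its last target. There are 200 camera calls.

## Task

The engine air cleaner on the bench has its filter in but its end cover is still hanging open. Push the cover shut, swing the latch's wire bail over so that its cross bar hooks behind the keeper on the cover, then press the red lever down past centre until it lies flat on the canister and the latch holds tight by itself. Leave the other things on the bench where they are.

Things in the scene. Friction and masses are not known exactly. Their poses are not given: they have to be found in the camera images.
- housing: black air cleaner bolted down in a saddle: horizontal cylinder, 150 mm diameter, 210 long, axis 110 above the table; inlet snout reaches 125 to -y at x = 135. Origin on the table below the joint line of canister and cover; x = along the canister, away from the cover (which closes the -x end); z up. The draw latch is on top, in the plane y = 0; all its pins and the cover's hinge run along y.
- cover: dark grey round end cover with the steel keeper on top of its rim; origin on its hinge pin, axes as the housing's when shut
- cover_hinge (a joint): opening angle (rad) of the dark grey round end cover, 160 mm diameter, 45 mm deep, about 0.45 kg: 0 = shut, growing as its top tips away to housing -x, at most 0.6. Hinge pin at the bottom, at housing x = 0, z = 24 mm. Stiff: it stays where it is left; 2 to 4 N at point cover_push move it.
- cover_push (a point): point on the cover's flat outer face near its top, 141 mm above the hinge pin; moves with the cover. With the cover shut it is at housing x = -45, y = 0, z = 165 mm. The flat face is 128 mm in diameter; the rim's top is at z = 190 mm.
- keeper (a point): steel keeper on top of the cover's rim: base plate with an upright tab 28 mm wide, 3 thick, leaning outwards. Origin = middle of the cross bar when hooked: on the tab's outer (-x) side, resting on the base plate. Tab top: 13.5 mm above the origin, its outer edge 2.5 mm to -x of it. With the cover shut, axes as the housing's and origin at housing x = -22, y = 0, z = 199 mm.
- cross_bar: brass bar at the bail's free end, 6 mm thick, 48 long along y, rounded ends 3.5 mm proud of the two 5 mm rods that carry it; pinched over its length it pivots in the grip. Origin at its middle, 75 mm from the bail's eyes. The rods are sprung: they stretch up to 6 mm at 9 N/mm. It can pass over the keeper only with the lever at about 1.5 rad or more; pulling the bar outwards swings the lever up (3 N).
- bail (a joint): angle (rad) of the bail (two rods and cross bar) against the lever; bail minus lever angle = its rise above level, pointing from its eyes to the cover: 0 = level, pi/2 = upright. It starts about upright. Within some 30 degrees of upright it stays where it is left; lower, it falls under its weight.
- lever (a joint): angle (rad) of the red latch lever: 0 = right down, flat along the canister, pointing to housing +x; pi/2 = upright; at most 2.2, leaning over the cover. Stays where it is left. The bail's eyes sit on it 16 mm from its pin along the lever and 4.5 mm to its underside; dead centre is at about 0.28 rad, below which the hooked bail pulls the lever down. Needs under 6 N at its tip.
- lever_tip (a point): point on the lever's top face (the one that is up when it is down), 58 mm from its pin along the lever and 6 mm above the pin's level when down. The lever is 24 mm wide, its plate 3 mm thick, and ends 70 mm from the pin in a slightly upturned lip.
- lever_pin (a point): centre of the pin on which the lever turns, at housing x = 40, y = 0, z = 205 mm
- old_filter: used paper filter element with orange end caps, standing, 110 mm in diameter, 162 mm tall; origin under its centre; a bystander, to be left alone
- screwdriver: screwdriver lying flat; origin under its middle; a bystander, to be left alone
- tape_roll: roll of yellow masking tape lying flat, 100 mm in diameter, 24 mm tall; origin under its centre; a bystander, to be left alone
- wrench: steel open spanner lying flat beside the canister; origin under its middle; a bystander, to be left alone
- sanding_block: blue sanding block 120 x 66 x 38 mm, in front of the cover; origin under its centre; a bystander, to be left alone
- spray_bottle: white bottle with a red cap, 72 mm in diameter, 200 mm tall; origin under its centre; a bystander, to be left alone
- primer_can: grey and steel primer can, 74 mm in diameter, 120 mm tall; origin under its centre; a bystander, to be left alone

How it is judged:
By the outcome, as a careful person would: the job done as asked, in the order asked, and still so for the second after the job is handed in, with the robot touching nothing.
It also fails if it takes over 61 s, if anything falls off the work surface, if the arm or the gripper's body presses on something with over 40 N, if the wrist force passes 120 N, or if a joint passes its speed limit or range.

## Working session

There is one attempt and no reset: what is moved stays moved. The work goes in short steps, Python scripts to look and compute and a shell command to move; the robot and the scene stay as the last step left them, time stands still between calls to the robot, and variables do not carry over. Pictures are saved under pics/ and viewed, about 8 in all and at most 12, crops included, and the job is handed in when it is done.

```bash
ls; mkdir -p pics; cat > h.py <<'E'
import numpy as np, cv2
from station import env
def K(p):
    f=240/np.tan(np.radians(p["vertical_fov"])/2)
    return np.array([[f,0,p["cx"]],[0,f,p["cy"]],[0,0,1.]])
def ray(p,uv):
    u=cv2.undistortPoints(np.array([[uv]],float),K(p),np.array(p["dist_coeffs"],float))[0,0]
    T=np.array(p["T"]); d=T[:3,:3]@np.array([u[0],u[1],1]); return T[:3,3],d/np.linalg.norm(d)
def onz(p,uv,z):
    o,d=ray(p,uv); return o+d*(z-o[2])/d[2]
def tri(L):
    A=np.zeros((3,3));b=np.zeros(3)
    for p,uv in L:
        o,d=ray(p,uv);M=np.eye(3)-np.outer(d,d);A+=M;b+=M@o
    x=np.linalg.solve(A,b)
    return x,[1000*np.linalg.norm(np.cross(x-o,d)) for o,d in (ray(p,uv) for p,uv in L)]
def proj(p,X):
    T=np.linalg.inv(np.array(p["T"])); r,_=cv2.Rodrigues(T[:3,:3])
    return cv2.projectPoints(np.array(X,float).reshape(-1,3),r,T[:3,3],K(p),np.array(p["dist_coeffs"],float))[0][:,0]
def save(p,n): cv2.imwrite("pics/"+n+".png",p["pixels"][:,:,::-1])
E
python3 - <<'E'
from h import *
np.set_printoptions(precision=3,suppress=True)
P={n:env.read_camera(n) for n in ("scene","side","wrist")}
a=np.hstack([cv2.resize(P[n]["pixels"],(640,480)) for n in ("scene","side")])[:,:,::-1]
save(P["scene"],"s0");save(P["side"],"d0")
for n in P: print(n,np.array(P[n]["T"])[:3].round(3).tolist(),P[n]["vertical_fov"])
for l in ["housing","cover","cover_push","keeper","cross_bar","lever_tip","lever_pin","old_filter","sanding_block","spray_bottle","primer_can","tape_roll","screwdriver","wrench"]:
    r={n:env.landmark_of(P[n],l)[:1] for n in P}
    ok=[(P[n],r[n][0]["centre"]) for n in P if r[n]]
    print(l,{n:(np.round(r[n][0]["centre"]),round(r[n][0]["confidence"],2)) for n in r if r[n]}, tri(ok) if len(ok)>1 else "")
E
```

```text
pics
scene [[0.567, 0.581, -0.584, 1.383], [0.823, -0.405, 0.397, -0.633], [-0.006, -0.706, -0.708, 1.203]] 46.81724261786267
side [[0.28, -0.82, 0.499, -0.191], [-0.96, -0.24, 0.143, -0.232], [0.003, -0.519, -0.854, 1.325]] 44.378420104645386
wrist [[0.388, 0.883, 0.262, 0.186], [0.922, -0.372, -0.112, 0.627], [-0.001, 0.285, -0.958, 0.373]] 63.11764919419989
housing {'scene': (array([317., 281.]), 0.8), 'side': (array([330., 260.]), 0.72), 'wrist': (array([ 74., 322.]), 0.49)} (array([ 0.443,  0.005, -0.171]), [np.float64(27.267406941215945), np.float64(166.53963013985884), np.float64(156.35148658807447)])
cover {'scene': (array([313., 276.]), 0.81), 'side': (array([333., 253.]), 0.74)} (array([ 0.531, -0.078,  0.03 ]), [np.float64(2.0995220483840247), np.float64(2.099522048384123)])
cover_push {'scene': (array([290., 253.]), 0.64), 'side': (array([364., 237.]), 0.76)} (array([ 0.523, -0.148,  0.156]), [np.float64(2.282832942956528), np.float64(2.282832942956493)])
keeper {'scene': (array([290., 243.]), 0.66), 'side': (array([358., 229.]), 0.81)} (array([ 0.519, -0.137,  0.188]), [
[... 1153 characters left out ...]
oat64(2.1397318645056607)])
primer_can {'scene': (array([416., 194.]), 0.81), 'wrist': (array([229., 386.]), 0.83)} (array([0.407, 0.417, 0.001]), [np.float64(1.4349650529497282), np.float64(1.4349650529499345)])
tape_roll {'scene': (array([338., 328.]), 0.91)} 
screwdriver {'scene': (array([176., 354.]), 0.75), 'side': (array([496., 304.]), 0.6), 'wrist': (array([230., 384.]), 0.29)} (array([ 0.57 , -0.29 , -0.285]), [np.float64(280.1335246718348), np.float64(268.42636530251036), np.float64(493.80852390453265)])
wrench {'scene': (array([299., 236.]), 0.63), 'side': (array([288., 309.]), 0.64)} (array([ 0.359, -0.012,  0.009]), [np.float64(2.1321667464921124), np.float64(2.132166746492108)])
```

View pics/s0.png

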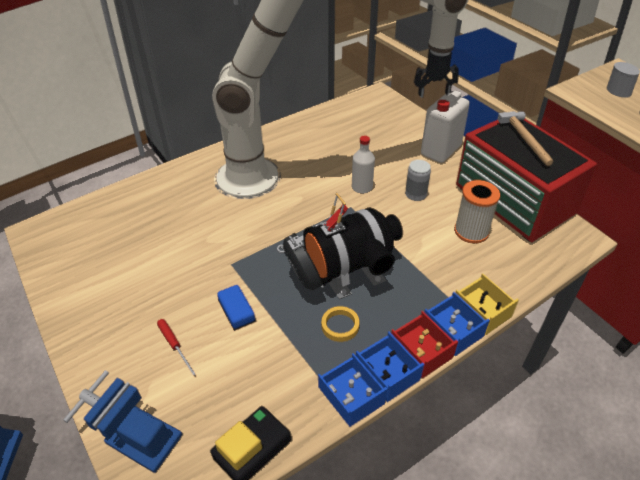

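View pics/d0.png

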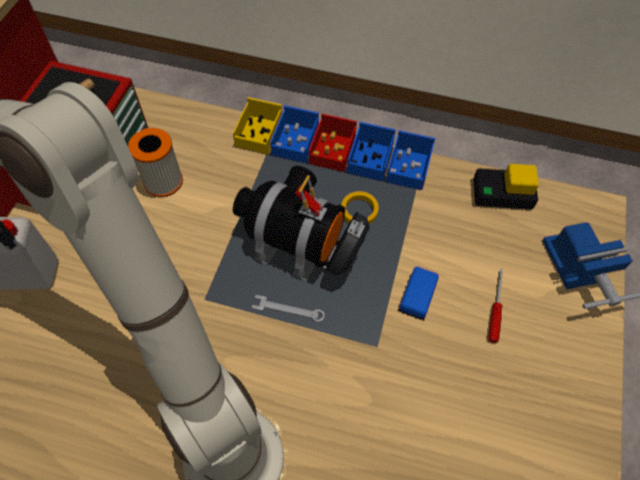

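```bash
cat >> h.py <<'E'
def T4(s):
    M=np.eye(4);M[:3,:3]=s["eef_rot"];M[:3,3]=s["eef_pos"];return M
def rel(R,p,R0=None,p0=None):
    "shift and rotvec (deg), in tool axes, from measured pose to R,p"
    s=env.sense();R0=np.array(s["eef_rot"]) if R0 is None else R0;p0=np.array(s["eef_pos"]) if p0 is None else p0
    return (R0.T@(np.array(p)-p0)).round(4),np.degrees(cv2.Rodrigues(R0.T@R)[0].ravel()).round(2)
E
python3 - <<'E'
from h import *
np.set_printoptions(precision=3,suppress=True)
s=env.sense();print(np.array(s["eef_rot"]),s["force"],s["finger_gap"])
p=env.read_camera("wrist");C=np.linalg.inv(T4(s))@np.array(p["T"]);print(C)
hx=np.array([.12,.993,0])
for sg in (1,-1):
    x=sg*hx;z=np.array([0,0,-1.]);R=np.column_stack([x,np.cross(z,x),z])
    print(sg,rel(R,[.51,-.22,.40]),T4({"eef_rot":R,"eef_pos":[.51,-.22,.4]})@C[:,3])
E
```

```text
[[-0.921  0.389 -0.   ]
 [ 0.389  0.921 -0.   ]
 [ 0.    -0.    -1.   ]] [ 0.367 -0.747  0.326] 0.08560559555341334
[[ 0.001 -0.958 -0.285  0.073]
 [ 1.     0.001  0.001  0.001]
 [-0.001 -0.285  0.958 -0.143]
 [ 0.     0.     0.     1.   ]]
1 (array([-0.555, -0.654, -0.169]), array([ 0.  , -0.  , 73.98])) [ 0.519 -0.148  0.543  1.   ]
-1 (array([-0.555, -0.654, -0.169]), array([   0.  ,    0.  , -106.02])) [ 0.501 -0.292  0.543  1.   ]
```

```bash
python3 -m pendant '[{"fingers":0.0,"tx":0,"ty":0,"tz":-0.06},{"fingers":0.0,"tx":0,"ty":0,"tz":-0.12,"rz":-10},{"fingers":0.0,"tx":-0.03,"ty":-0.04,"tz":-0.15,"rz":-20},{"fingers":0.0,"tx":-0.07,"ty":-0.08,"tz":-0.169,"rz":-30},{"fingers":0.0,"tx":-0.11,"ty":-0.13,"tz":-0.169,"rz":-40},{"fingers":0.0,"tx":-0.15,"ty":-0.175,"tz":-0.169,"rz":-50},{"fingers":0.0,"tx":-0.19,"ty":-0.22,"tz":-0.169,"rz":-60},{"fingers":0.0,"tx":-0.23,"ty":-0.27,"tz":-0.169,"rz":-70},{"fingers":0.0,"tx":-0.27,"ty":-0.315,"tz":-0.169,"rz":-80},{"fingers":0.0,"tx":-0.31,"ty":-0.36,"tz":-0.169,"rz":-90}]'
python3 - <<'E'
from h import *
hx=np.array([.12,.993,0]);x=-hx;z=np.array([0,0,-1.]);R=np.column_stack([x,np.cross(z,x),z])
print(rel(R,[.51,-.22,.40]),env.sense()["joint_positions"])
E
```

```text
(array([-0.5554, -0.6541, -0.1687]), array([   0.  ,    0.  , -106.02])) [-52.01365641  28.69712697 -24.46528686  88.82993983  12.65112952
  65.21958038 -12.05135092]$[0]: bad value
```

```bash
python3 -m pendant '[{"fingers":0.0,"tx":0,"ty":0,"tz":-0.06,"rx":0,"ry":0,"rz":0},{"fingers":0.0,"tx":0,"ty":0,"tz":-0.12,"rx":0,"ry":0,"rz":-10},{"fingers":0.0,"tx":-0.03,"ty":-0.04,"tz":-0.15,"rx":0,"ry":0,"rz":-20},{"fingers":0.0,"tx":-0.07,"ty":-0.08,"tz":-0.169,"rx":0,"ry":0,"rz":-30},{"fingers":0.0,"tx":-0.11,"ty":-0.13,"tz":-0.169,"rx":0,"ry":0,"rz":-40},{"fingers":0.0,"tx":-0.15,"ty":-0.175,"tz":-0.169,"rx":0,"ry":0,"rz":-50},{"fingers":0.0,"tx":-0.19,"ty":-0.22,"tz":-0.169,"rx":0,"ry":0,"rz":-60},{"fingers":0.0,"tx":-0.23,"ty":-0.27,"tz":-0.169,"rx":0,"ry":0,"rz":-70},{"fingers":0.0,"tx":-0.27,"ty":-0.315,"tz":-0.169,"rx":0,"ry":0,"rz":-80},{"fingers":0.0,"tx":-0.31,"ty":-0.36,"tz":-0.169,"rx":0,"ry":0,"rz":-90}]'
python3 - <<'E'
from h import *
hx=np.array([.12,.993,0]);x=-hx;z=np.array([0,0,-1.]);R=np.column_stack([x,np.cross(z,x),z])
print(rel(R,[.51,-.22,.40]),env.sense()["joint_positions"])
E
```

```text
t: 3.55
eef_pos: [0.3848, 0.1901, 0.4007]
eef_rot: [[-0.477, -0.879, 0.001], [-0.879, 0.477, -0.0], [-0.0, -0.001, -1.0]]
force: [0.9, 0.8, 0.4]
finger_gap: 0.0
(array([ 0.3008, -0.3056,  0.001 ]), array([-8.00e-02,  1.00e-02, -2.16e+01])) [-10.59777049  -3.4164586  -18.22538346 104.47859729  -1.03710072
  78.70931698 122.92340009]
```

```bash

python3 - <<'E'
from h import *
hx=np.array([.12,.993,0]);x=hx;z=np.array([0,0,-1.]);R=np.column_stack([x,np.cross(z,x),z])
print(rel(R,[.53,-.075,.42]))
E
python3 -m pendant '[{"fingers":0.0,"tx":0.03,"ty":-0.03,"tz":-0.005,"rx":0,"ry":0,"rz":10},{"fingers":0.0,"tx":0.06,"ty":-0.06,"tz":-0.01,"rx":0,"ry":0,"rz":20},{"fingers":0.0,"tx":0.09,"ty":-0.1,"tz":-0.02,"rx":0,"ry":0,"rz":30},{"fingers":0.0,"tx":0.12,"ty":-0.14,"tz":-0.02,"rx":0,"ry":0,"rz":40},{"fingers":0.0,"tx":0.14,"ty":-0.18,"tz":-0.02,"rx":0,"ry":0,"rz":50},{"fingers":0.0,"tx":0.16,"ty":-0.22,"tz":-0.02,"rx":0,"ry":0,"rz":60},{"fingers":0.0,"tx":0.162,"ty":-0.254,"tz":-0.02,"rx":0,"ry":0,"rz":70},{"fingers":0.0,"tx":0.162,"ty":-0.254,"tz":-0.02,"rx":0,"ry":0,"rz":80},{"fingers":0.0,"tx":0.162,"ty":-0.254,"tz":-0.02,"rx":0,"ry":0,"rz":90},{"fingers":0.0,"tx":0.162,"ty":-0.254,"tz":-0.02,"rx":0,"ry":0,"rz":100}]'
python3 - <<'E'
from h import *
hx=np.array([.12,.993,0]);x=hx;z=np.array([0,0,-1.]);R=np.column_stack([x,np.cross(z,x),z])
print(rel(R,[.53,-.075,.42]),env.sense()["joint_positions"])
E
```

```text
(array([ 0.1638, -0.2541, -0.019 ]), array([1.000e-02, 1.100e-01, 1.584e+02]))
t: 4.8
eef_pos: [0.5292, -0.0724, 0.4204]
eef_rot: [[-0.776, 0.631, -0.0], [0.631, 0.776, -0.0], [-0.0, -0.0, -1.0]]
force: [-0.2, 0.1, -0.1]
finger_gap: -0.0
(array([-0.0022, -0.0015,  0.0004]), array([-2.000e-02,  3.000e-02,  5.779e+01])) [ 3.95814558  7.67197248  1.0616821  90.65628381 -0.11458321 81.67568388
 55.92377101]
```

```bash

python3 -m pendant '[{"fingers":0.0,"tx":-0.002,"ty":-0.002,"tz":0,"rx":0,"ry":0,"rz":10},{"fingers":0.0,"tx":-0.002,"ty":-0.002,"tz":0,"rx":0,"ry":0,"rz":20},{"fingers":0.0,"tx":-0.002,"ty":-0.002,"tz":0,"rx":0,"ry":0,"rz":30},{"fingers":0.0,"tx":-0.002,"ty":-0.002,"tz":0,"rx":0,"ry":0,"rz":40},{"fingers":0.0,"tx":-0.002,"ty":-0.002,"tz":0,"rx":0,"ry":0,"rz":50},{"fingers":0.0,"tx":-0.002,"ty":-0.002,"tz":0,"rx":0,"ry":0,"rz":57.8},{"fingers":0.0,"tx":-0.002,"ty":-0.002,"tz":0,"rx":0,"ry":0,"rz":57.8}]'
python3 - <<'E'
from h import *
np.set_printoptions(precision=3,suppress=True)
P={n:env.read_camera(n) for n in ("scene","side","wrist")}
save(P["wrist"],"w1")
for l in ["cover_push","keeper","cross_bar","lever_tip","lever_pin","housing","cover"]:
    r={n:env.landmark_of(P[n],l)[:1] for n in P}
    ok=[(P[n],r[n][0]["centre"]) for n in P if r[n]]
    print(l,{n:(np.round(r[n][0]["centre"]),round(r[n][0]["confidence"],2)) for n in r if r[n]}, tri(ok) if len(ok)>1 else "")
E
```

```text
t: 5.68
eef_pos: [0.5294, -0.0752, 0.4205]
eef_rot: [[0.113, 0.994, 0.0], [0.994, -0.113, -0.001], [-0.001, 0.0, -1.0]]
force: [0.2, -0.6, 1.0]
finger_gap: -0.0001
cover_push {'scene': (array([291., 252.]), 0.78), 'side': (array([364., 241.]), 0.97)} (array([ 0.518, -0.146,  0.152]), [np.float64(6.528748221319507), np.float64(6.528748221319487)])
keeper {'scene': (array([291., 241.]), 0.76), 'side': (array([358., 228.]), 0.67), 'wrist': (array([322., 257.]), 0.91)} (array([ 0.519, -0.134,  0.191]), [np.float64(3.176326295505613), np.float64(1.756125124554169), np.float64(2.11618044631919)])
cross_bar {'scene': (array([342., 196.]), 0.54), 'side': (array([306., 180.]), 0.71), 'wrist': (array([327., 115.]), 0.92)} (array([0.542, 0.001, 0.293]), [np.float64(2.713857598419658), np.float64(3.8057307150828157), np.float64(3.416088282357392)])
lever_tip {'scene': (array([341., 210.]), 0.58), 'side': (array([299., 194.]), 0.78), 'wrist': (array([332., 108.]), 0.91)} (array([0.541, 0.009, 0.241]), [np.float64(2.8258158207212976), np.float64(3.024654874685853), np.float64(3.2443996032495837)])
lever_pin {'scene': (array([326., 224.]), 0.81), 'side': (array([318., 209.]), 0.84), 'wrist': (array([326., 154.]), 0.88)} (array([ 0.533, -0.034,  0.206]), [np.float64(4.082754566787338), np.float64(1.6068103020781925), np.float64(5.106587756426411)])
housing {'side': (array([330., 258.]), 0.84)} 
cover {'scene': (array([313., 274.]), 0.65), 'side': (array([330., 256.]), 0.72), 'wrist': (array([325., 154.]), 0.31)} (array([ 0.527, -0.062,  0.017]), [np.float64(12.2002176618798), np.float64(9.177425578814365), np.float64(19.190024206545377)])
```

View pics/w1.png

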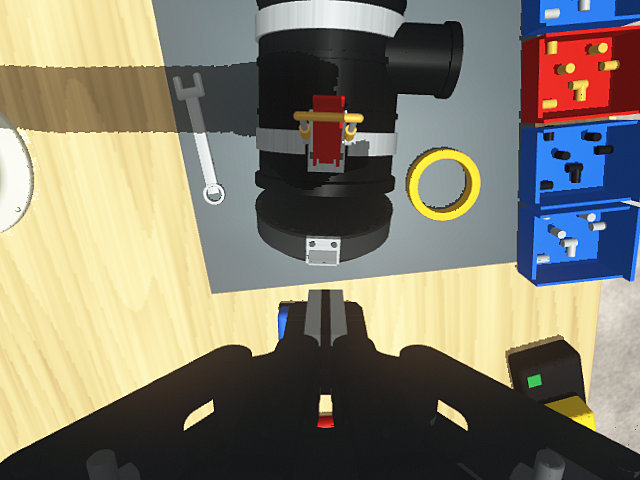

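```bash

python3 - <<'E'
from h import *
np.set_printoptions(precision=4,suppress=True)
p=env.read_camera("wrist")
for n,uv,z in [("pin",(326,154),.205),("bar",(327,116),.287),("keeper",(322,257),.19),("tip",(332,108),.241)]: print(n,onz(p,uv,z))
# canister edges
for y in (60,170):
    print(onz(p,(258,y),.11),onz(p,(398,y),.11))
hx=np.array([.11,.994,0]);R=np.column_stack([hx,np.cross([0,0,-1.],hx),[0,0,-1.]])
o=np.array([.531,-.073,0])
print(rel(R,o-.13*hx+[0,0,.155]),rel(R,o-.056*hx+[0,0,.155]))
E
```

```text
pin [ 0.5356 -0.0296  0.205 ]
bar [0.5396 0.0017 0.287 ]
keeper [ 0.5199 -0.1319  0.19  ]
tip [0.5445 0.008  0.241 ]
[0.4736 0.0706 0.11  ] [0.6232 0.0536 0.11  ]
[ 0.455  -0.0458  0.11  ] [ 0.6155 -0.0642  0.11  ]
(array([-0.1274,  0.0017,  0.2655]), array([ 0.01,  0.03, -0.26])) (array([-0.0534,  0.0014,  0.2655]), array([ 0.01,  0.03, -0.26]))
```

```bash
cat >> h.py <<'E'
hx=np.array([.148,.989,0]);hx/=np.linalg.norm(hx);O=np.array([.5296,-.0706,0])
hy=np.cross([0,0,1.],hx)
R0=np.column_stack([hx,np.cross([0,0,-1.],hx),[0,0,-1.]])
def H(x,y,z): return O+hx*x/1000+hy*y/1000+np.array([0,0,z/1000])
def toH(p): p=np.array(p)-O; return (1000*np.array([p@hx,p@hy,p[2]])).round(1)
E
python3 - <<'E'
from h import *
print(rel(R0,H(-130,0,155)),rel(R0,H(-56,0,155)))
E
```

```text
(array([-0.1251, -0.0049,  0.2655]), array([0.01, 0.03, 1.93])) (array([-0.0512, -0.0024,  0.2655]), array([0.01, 0.03, 1.93]))
```

```bash

python3 -m pendant '[{"fingers":0.0,"tx":-0.06,"ty":-0.003,"tz":0,"rx":0,"ry":0,"rz":2},{"fingers":0.0,"tx":-0.12,"ty":-0.005,"tz":0,"rx":0,"ry":0,"rz":2},{"fingers":0.0,"tx":-0.125,"ty":-0.005,"tz":0.06,"rx":0,"ry":0,"rz":2},{"fingers":0.0,"tx":-0.125,"ty":-0.005,"tz":0.12,"rx":0,"ry":0,"rz":2},{"fingers":0.0,"tx":-0.125,"ty":-0.005,"tz":0.18,"rx":0,"ry":0,"rz":2},{"fingers":0.0,"tx":-0.125,"ty":-0.005,"tz":0.24,"rx":0,"ry":0,"rz":2},{"fingers":0.0,"tx":-0.125,"ty":-0.005,"tz":0.265,"rx":0,"ry":0,"rz":2},{"fingers":0.0,"tx":-0.125,"ty":-0.005,"tz":0.265,"rx":0,"ry":0,"rz":2}]'
python3 - <<'E'
from h import *
s=env.sense();print(toH(s["eef_pos"]),rel(R0,H(-56,0,155)))
E
```

```text
t: 7.92
eef_pos: [0.5085, -0.1984, 0.1534]
eef_rot: [[0.149, 0.989, -0.005], [0.989, -0.149, 0.001], [0.0, -0.005, -1.0]]
force: [0.9, 0.4, -0.1]
finger_gap: -0.0
[-129.5    1.9  153.4] (array([ 0.0735,  0.0018, -0.0016]), array([-0.27, -0.01, -0.07]))
```

```bash

python3 -m pendant '[{"fingers":0.0,"tx":0.015,"ty":0.001,"tz":0,"rx":0,"ry":0,"rz":0},{"fingers":0.0,"tx":0.025,"ty":0.002,"tz":0,"rx":0,"ry":0,"rz":0},{"fingers":0.0,"tx":0.032,"ty":0.002,"tz":0,"rx":0,"ry":0,"rz":0},{"fingers":0.0,"tx":0.038,"ty":0.002,"tz":0,"rx":0,"ry":0,"rz":0},{"fingers":0.0,"tx":0.044,"ty":0.002,"tz":0,"rx":0,"ry":0,"rz":0},{"fingers":0.0,"tx":0.05,"ty":0.002,"tz":0,"rx":0,"ry":0,"rz":0},{"fingers":0.0,"tx":0.056,"ty":0.002,"tz":0,"rx":0,"ry":0,"rz":0},{"fingers":0.0,"tx":0.062,"ty":0.002,"tz":0,"rx":0,"ry":0,"rz":0}]'
python3 -m pendant '[{"fingers":0.0,"tx":0.003,"ty":0,"tz":0,"rx":0,"ry":0,"rz":0},{"fingers":0.0,"tx":0.005,"ty":0,"tz":0,"rx":0,"ry":0,"rz":0}]'
python3 -m pendant '[{"fingers":0.0,"tx":0.002,"ty":0,"tz":0,"rx":0,"ry":0,"rz":0},{"fingers":0.0,"tx":0.004,"ty":0,"tz":0,"rx":0,"ry":0,"rz":0}]'
```

```text
t: 8.93
eef_pos: [0.5218, -0.1406, 0.1565]
eef_rot: [[0.152, 0.988, 0.002], [0.988, -0.152, -0.004], [-0.003, 0.002, -1.0]]
force: [-0.7, -5.2, 4.2]
finger_gap: 0.0002
t: 9.18
eef_pos: [0.5225, -0.1341, 0.156]
eef_rot: [[0.15, 0.989, 0.001], [0.989, -0.15, -0.002], [-0.001, 0.001, -1.0]]
force: [-0.1, -3.6, 3.5]
finger_gap: 0.0001
t: 9.43
eef_pos: [0.5228, -0.1291, 0.1555]
eef_rot: [[0.149, 0.989, 0.0], [0.989, -0.149, -0.001], [-0.001, 0.0, -1.0]]
force: [-0.6, -4.2, 3.3]
finger_gap: -0.0002
```

```bash

python3 -m pendant '[{"fingers":0.0,"tx":0.002,"ty":0,"tz":0,"rx":0,"ry":0,"rz":0},{"fingers":0.0,"tx":0.004,"ty":0,"tz":0,"rx":0,"ry":0,"rz":0}]'
python3 -m pendant '[{"fingers":0.0,"tx":0.002,"ty":0,"tz":0,"rx":0,"ry":0,"rz":0},{"fingers":0.0,"tx":0.003,"ty":0,"tz":0,"rx":0,"ry":0,"rz":0}]'
python3 - <<'E'
from h import *
s=env.sense();print(toH(s["eef_pos"]))
E
```

```text
t: 9.68
eef_pos: [0.5231, -0.1267, 0.1554]
eef_rot: [[0.15, 0.989, -0.0], [0.989, -0.15, -0.003], [-0.003, 0.0, -1.0]]
force: [-1.8, -10.2, 2.3]
finger_gap: -0.0001
t: 9.93
eef_pos: [0.523, -0.1266, 0.1555]
eef_rot: [[0.152, 0.988, -0.001], [0.988, -0.152, -0.005], [-0.005, 0.0, -1.0]]
force: [-2.5, -15.1, 2.0]
finger_gap: 0.0001
[-56.4  -1.8 155.5]
```

```bash

python3 -m pendant '[{"fingers":0.0,"tx":-0.03,"ty":0,"tz":0,"rx":0,"ry":0,"rz":0},{"fingers":0.0,"tx":-0.06,"ty":0,"tz":0,"rx":0,"ry":0,"rz":0},{"fingers":0.0,"tx":-0.06,"ty":0,"tz":-0.06,"rx":0,"ry":0,"rz":0},{"fingers":0.066,"tx":-0.06,"ty":0,"tz":-0.12,"rx":0,"ry":0,"rz":0},{"fingers":0.066,"tx":-0.06,"ty":0,"tz":-0.18,"rx":0,"ry":0,"rz":0},{"fingers":0.066,"tx":-0.02,"ty":0,"tz":-0.22,"rx":0,"ry":0,"rz":0},{"fingers":0.066,"tx":0.03,"ty":0,"tz":-0.225,"rx":0,"ry":0,"rz":0},{"fingers":0.066,"tx":0.09,"ty":-0.002,"tz":-0.225,"rx":0,"ry":0,"rz":0},{"fingers":0.066,"tx":0.13,"ty":-0.002,"tz":-0.225,"rx":0,"ry":0,"rz":0},{"fingers":0.066,"tx":0.13,"ty":-0.002,"tz":-0.225,"rx":0,"ry":0,"rz":0}]' 40
python3 - <<'E'
from h import *
P={n:env.read_camera(n) for n in ("scene","side","wrist")}
save(P["wrist"],"w2"); print(toH(env.sense()["eef_pos"]))
for l in ["keeper","cross_bar","lever_tip","lever_pin"]:
    r={n:env.landmark_of(P[n],l)[:1] for n in P}
    ok=[(P[n],r[n][0]["centre"]) for n in P if r[n]]
    t=tri(ok)
    print(l,{n:(np.round(r[n][0]["centre"]),round(r[n][0]["confidence"],2)) for n in r if r[n]}, toH(t[0]),np.round(t[1],1))
    if r["wrist"]:print([toH(onz(P["wrist"],r["wrist"][0]["centre"],z)) for z in (.199,.205,.24,.284)])
E
```

```text
t: 11.18
eef_pos: [0.5406, 0.0135, 0.3794]
eef_rot: [[0.139, 0.99, -0.002], [0.99, -0.139, 0.003], [0.002, -0.003, -1.0]]
force: [-0.5, -0.6, 0.8]
finger_gap: 0.0658
[ 78.    0.4 379.8]
keeper {'scene': (array([306., 235.]), 0.57), 'side': (array([341., 220.]), 0.97), 'wrist': (array([326., 318.]), 0.9)} [-22.6   0.4 195.7] [2.6 2.  0.8]
[array([-19.9,   0.3, 199. ]), array([-16.7,   0.3, 205. ]), array([  2. ,   0.4, 240. ]), array([ 25.4,   0.4, 284. ])]
cross_bar {'scene': (array([340., 194.]), 0.5), 'side': (array([306., 177.]), 0.68), 'wrist': (array([329., 253.]), 0.59)} [ 72.2  -4.3 299. ] [1.6 4.7 5.2]
[array([ 43.1,  -2.7, 199. ]), array([ 45.1,  -2.7, 205. ]), array([ 57. ,  -2.3, 240. ]), array([ 71.9,  -1.8, 284. ])]
lever_tip {'scene': (array([342., 211.]), 0.76), 'side': (array([301., 190.]), 0.82), 'wrist': (array([327., 228.]), 0.55)} [ 78.5  -3.3 244.7] [2.4 2.8 2.7]
[array([ 65.6,  -0.9, 199. ]), array([ 67.2,  -0.9, 205. ]), array([ 76.6,  -0.7, 240. ]), array([ 88.5,  -0.5, 284. ])]
lever_pin {'scene': (array([329., 224.]), 0.9), 'side': (array([318., 211.]), 0.57), 'wrist': (array([327., 259.]), 0.98)} [ 38.6   1.  204.3] [4.2 4.8 2. ]
[array([ 37.4,  -0.9, 199. ]), array([ 39.6,  -0.9, 205. ]), array([ 52. ,  -0.7, 240. ]), array([ 67.7,  -0.5, 284. ])]
```

View pics/w2.png

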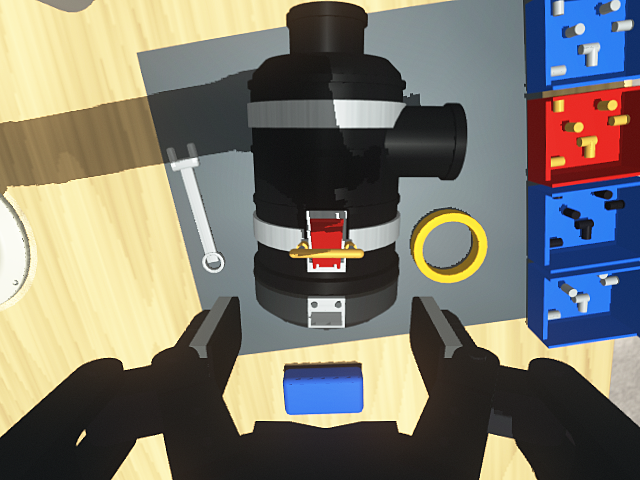

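```bash

python3 -m pendant '[{"fingers":0.066,"tx":-0.004,"ty":0.002,"tz":0.05,"rx":0,"ry":5,"rz":0},{"fingers":0.066,"tx":-0.004,"ty":0.002,"tz":0.08,"rx":0,"ry":10,"rz":0},{"fingers":0.066,"tx":-0.004,"ty":0.002,"tz":0.1,"rx":0,"ry":10,"rz":0},{"fingers":0.066,"tx":-0.004,"ty":0.002,"tz":0.108,"rx":0,"ry":10,"rz":0},{"fingers":0.066,"tx":-0.004,"ty":0.002,"tz":0.108,"rx":0,"ry":10,"rz":0}]' 40
python3 - <<'E'
from h import *
p=env.read_camera("wrist");save(p,"w3");print(toH(env.sense()["eef_pos"]),env.landmark_of(p,"cross_bar")[:2])
E
```

```text
t: 12.55
eef_pos: [0.5427, 0.0029, 0.2724]
eef_rot: [[0.146, 0.989, 0.025], [0.974, -0.148, 0.171], [0.173, -0.0, -0.985]]
force: [-0.6, 0.9, -0.1]
finger_gap: 0.0662
[ 74.8  -2.5 273.1] [{'centre': [320.7, 323.9], 'confidence': 0.89}]
```

View pics/w3.png

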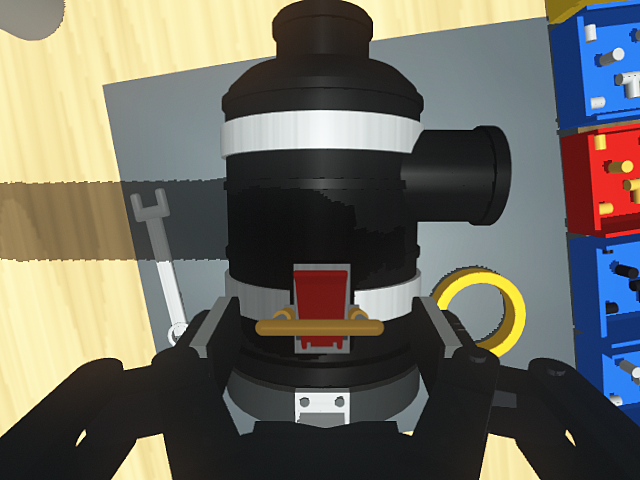

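```bash

python3 -m pendant '[{"fingers":0.052,"tx":-0.001,"ty":0,"tz":0.0015,"rx":0,"ry":0,"rz":0},{"fingers":0.044,"tx":-0.001,"ty":0,"tz":0.0015,"rx":0,"ry":0,"rz":0},{"fingers":0.04,"tx":-0.001,"ty":0,"tz":0.0015,"rx":0,"ry":0,"rz":0},{"fingers":0.04,"tx":-0.001,"ty":0,"tz":0.0015,"rx":0,"ry":0,"rz":0}]' 40
python3 - <<'E'
from h import *
s=env.sense();print(toH(s["eef_pos"]),np.array(s["force"]))
R=np.array(s["eef_rot"]);p=np.array(s["eef_pos"])
b=toH(p-.0121*R[:,2]);print("bar",b)
# solve theta,phi from bar
from scipy.optimize import fsolve
def bar(q):
    t,f=q;e=np.array([40+16*np.cos(t)+4.5*np.sin(t),205+16*np.sin(t)-4.5*np.cos(t)]);return e+75*np.array([-np.cos(f),np.sin(f)])
q0=fsolve(lambda q:bar(q)-b[[0,2]],[.6,1.8]);print(q0)
b0=bar(q0)
way=[q0]+[np.array(w) for w in [(.8,1.75),(1.0,1.65),(1.2,1.5),(1.4,1.3),(1.6,1.05),(1.7,.8),(1.75,.5),(1.75,.25),(1.75,.12),(1.75,0.0),(1.75,-.2)]]
for w in way:
    B=bar(w); d=H(B[0],b[1],B[1])-H(b0[0],b[1],b0[1]); print(w.round(2),B.round(1),(R.T@d).round(4))
E
```

```text
t: 13.15
eef_pos: [0.5414, 0.0023, 0.2706]
eef_rot: [[0.146, 0.989, 0.024], [0.974, -0.148, 0.172], [0.173, -0.002, -0.985]]
force: [-6.0, 1.4, 2.1]
finger_gap: 0.0435
[ 73.8  -0.9 270.6] [-5.99536524  1.39529087  2.0925989 ]
bar [ 71.7  -0.9 282.5]
[0.52596923 1.78037198]
[0.53 1.78] [ 71.7 282.5] [0. 0. 0.]
[0.8  1.75] [ 67.7 287.1] [-0.0031 -0.     -0.0053]
[1.   1.65] [ 58.4 290.8] [-0.0117 -0.     -0.0105]
[1.2 1.5] [ 44.7 293.1] [-0.0248 -0.     -0.0151]
[1.4 1.3] [ 27.1 292.3] [-0.0422 -0.     -0.0174]
[1.6  1.05] [  6.7 286.2] [-0.0634  0.     -0.0149]
[1.7 0.8] [ -9.9 275.2] [-0.0816  0.     -0.007 ]
[1.75 0.5 ] [-24.2 257.5] [-0.0988  0.0001  0.008 ]
[1.75 0.25] [-31.1 240.1] [-1.086e-01  1.000e-04  2.390e-02]
[1.75 0.12] [-32.9 230.5] [-1.12e-01  1.00e-04  3.31e-02]
[1.75 0.  ] [-33.4 221.5] [-0.1141  0.0002  0.0418]
[ 1.75 -0.2 ] [-31.9 206.6] [-0.1152  0.0002  0.0567]
```

```bash

python3 - <<'E'
from h import *
p=env.read_camera("wrist");save(p,"w4");s=env.sense();print(s["finger_gap"],s["force"])
E
```

```text
0.04344278522859718 [-4.85812578  1.00333251  1.94436619]
```

View pics/w4.png

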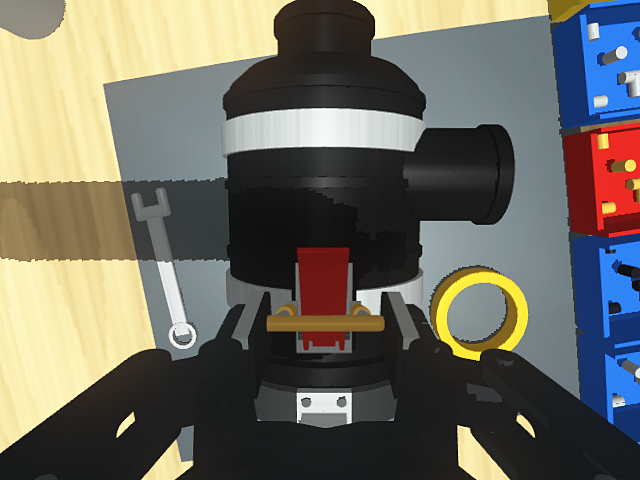

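```bash

python3 -m pendant '[{"fingers":0.04,"tx":-0.003,"ty":-0.001,"tz":-0.005,"rx":0,"ry":0,"rz":0},{"fingers":0.04,"tx":-0.007,"ty":-0.001,"tz":-0.008,"rx":0,"ry":0,"rz":0},{"fingers":0.04,"tx":-0.012,"ty":-0.001,"tz":-0.0105,"rx":0,"ry":0,"rz":0},{"fingers":0.04,"tx":-0.018,"ty":-0.001,"tz":-0.013,"rx":0,"ry":0,"rz":0},{"fingers":0.04,"tx":-0.025,"ty":-0.001,"tz":-0.015,"rx":0,"ry":0,"rz":0},{"fingers":0.04,"tx":-0.033,"ty":-0.001,"tz":-0.0165,"rx":0,"ry":0,"rz":0},{"fingers":0.04,"tx":-0.042,"ty":-0.001,"tz":-0.0174,"rx":0,"ry":0,"rz":0}]' 40
python3 - <<'E'
from h import *
p=env.read_camera("wrist");save(p,"w5");s=env.sense();print(toH(s["eef_pos"]),env.landmark_of(p,"cross_bar")[:1],env.landmark_of(p,"lever_tip")[:1])
E
```

```text
t: 14.08
eef_pos: [0.5347, -0.042, 0.2808]
eef_rot: [[0.147, 0.989, 0.026], [0.974, -0.149, 0.172], [0.174, -0.0, -0.985]]
force: [-4.6, 3.0, -2.8]
finger_gap: 0.0434
[ 27.3  -0.8 280.6] [{'centre': [323.8, 318.3], 'confidence': 0.73}] [{'centre': [323.7, 262.3], 'confidence': 0.65}]
```

View pics/w5.png

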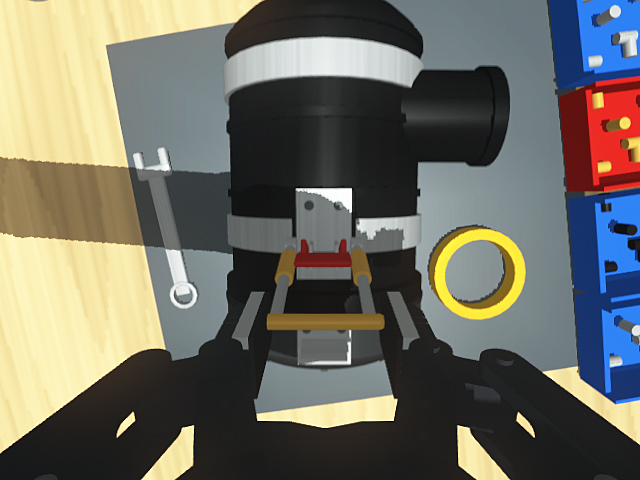

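```bash

python3 -m pendant '[{"fingers":0.04,"tx":-0.011,"ty":0,"tz":0.0005,"rx":0,"ry":0,"rz":0},{"fingers":0.04,"tx":-0.0214,"ty":0,"tz":0.0025,"rx":0,"ry":0,"rz":0},{"fingers":0.04,"tx":-0.031,"ty":0,"tz":0.006,"rx":0,"ry":0,"rz":0},{"fingers":0.04,"tx":-0.0396,"ty":0,"tz":0.0104,"rx":0,"ry":0,"rz":0},{"fingers":0.04,"tx":-0.049,"ty":0,"tz":0.0175,"rx":0,"ry":0,"rz":0},{"fingers":0.04,"tx":-0.0568,"ty":0,"tz":0.0254,"rx":0,"ry":0,"rz":0},{"fingers":0.04,"tx":-0.0625,"ty":0,"tz":0.034,"rx":0,"ry":0,"rz":0},{"fingers":0.04,"tx":-0.0666,"ty":0,"tz":0.0413,"rx":0,"ry":0,"rz":0},{"fingers":0.04,"tx":-0.07,"ty":0,"tz":0.0505,"rx":0,"ry":0,"rz":0}]' 40
python3 - <<'E'
from h import *
P={n:env.read_camera(n) for n in ("scene","side","wrist")}
save(P["wrist"],"w6");s=env.sense();print(toH(s["eef_pos"]),"bar by TCP",toH(np.array(s["eef_pos"])-.012*np.array(s["eef_rot"])[:,2]))
for l in ["keeper","cross_bar","lever_tip"]:
    r={n:env.landmark_of(P[n],l)[:1] for n in P}
    ok=[(P[n],r[n][0]["centre"]) for n in P if r[n]]
    t=tri(ok); print(l,{n:np.round(r[n][0]["centre"]) for n in r if r[n]},toH(t[0]),np.round(t[1],1))
E
```

```text
t: 15.35
eef_pos: [0.5258, -0.1032, 0.2192]
eef_rot: [[0.148, 0.989, 0.026], [0.974, -0.15, 0.17], [0.172, 0.001, -0.985]]
force: [-5.4, -0.9, 2.1]
finger_gap: 0.0433
[-32.5  -0.9 218.9] bar by TCP [-34.6  -0.9 230.8]
keeper {'scene': array([305., 234.]), 'side': array([338., 219.]), 'wrist': array([326., 273.])} [-20.4   1.  197.2] [5.5 6.3 2.3]
cross_bar {'scene': array([308., 234.]), 'side': array([164., 312.]), 'wrist': array([324., 312.])} [ 75.9 153.7 129.2] [ 82.1 258.5 201.7]
lever_tip {'scene': array([324., 210.]), 'side': array([318., 195.]), 'wrist': array([322., 114.])} [ 33.5   1.1 260.9] [5.5 2.1 3.5]
```

View pics/w6.png

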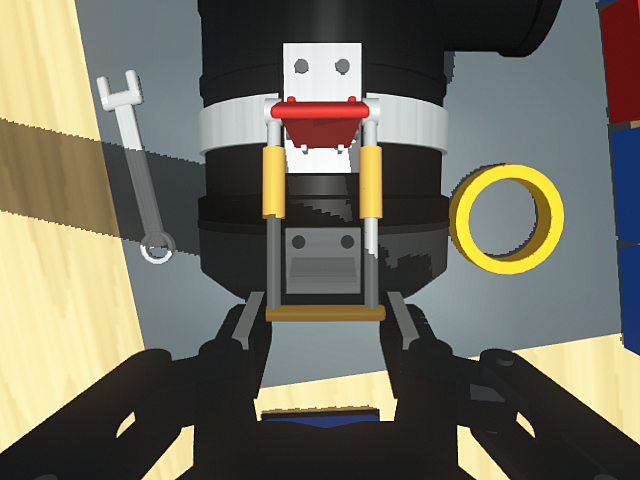

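```bash

python3 -m pendant '[{"fingers":0.04,"tx":-0.001,"ty":0,"tz":0.007,"rx":0,"ry":0,"rz":0},{"fingers":0.04,"tx":-0.002,"ty":0,"tz":0.013,"rx":0,"ry":0,"rz":0},{"fingers":0.04,"tx":-0.0025,"ty":0,"tz":0.019,"rx":0,"ry":0,"rz":0},{"fingers":0.04,"tx":-0.0026,"ty":0,"tz":0.024,"rx":0,"ry":0,"rz":0}]' 40
python3 -m pendant '[{"fingers":0.04,"tx":0.001,"ty":0,"tz":0.003,"rx":0,"ry":0,"rz":0},{"fingers":0.04,"tx":0.003,"ty":0,"tz":0.005,"rx":0,"ry":0,"rz":0}]' 40
python3 - <<'E'
from h import *
s=env.sense();print(toH(s["eef_pos"]),"bar by TCP",toH(np.array(s["eef_pos"])-.012*np.array(s["eef_rot"])[:,2]))
E
```

```text
t: 16.45
eef_pos: [0.526, -0.1011, 0.195]
eef_rot: [[0.148, 0.989, 0.026], [0.974, -0.15, 0.17], [0.172, 0.0, -0.985]]
force: [-6.3, -1.8, 0.9]
finger_gap: 0.0437
t: 16.7
eef_pos: [0.5265, -0.0975, 0.1906]
eef_rot: [[0.148, 0.989, 0.026], [0.974, -0.15, 0.17], [0.172, 0.0, -0.985]]
force: [-7.1, -3.4, 1.0]
finger_gap: 0.0433
[-27.1  -0.9 190.6] bar by TCP [-29.1  -0.9 202.5]
```

```bash

python3 -m pendant '[{"fingers":0.04,"tx":0.0015,"ty":0,"tz":0.002,"rx":0,"ry":0,"rz":0},{"fingers":0.04,"tx":0.0025,"ty":0,"tz":0.0035,"rx":0,"ry":0,"rz":0}]' 40
python3 -m pendant '[{"fingers":0.04,"tx":0.0015,"ty":0,"tz":0.0005,"rx":0,"ry":0,"rz":0},{"fingers":0.04,"tx":0.003,"ty":0,"tz":0.0005,"rx":0,"ry":0,"rz":0}]' 40
python3 - <<'E'
from h import *
p=env.read_camera("wrist");save(p,"w7")
s=env.sense();print(toH(s["eef_pos"]),"bar by TCP",toH(np.array(s["eef_pos"])-.012*np.array(s["eef_rot"])[:,2]))
E
```

```text
t: 16.95
eef_pos: [0.5267, -0.0964, 0.1877]
eef_rot: [[0.149, 0.988, 0.026], [0.974, -0.151, 0.168], [0.17, 0.0, -0.986]]
force: [-7.3, -6.4, 1.6]
finger_gap: 0.0433
t: 17.2
eef_pos: [0.5267, -0.096, 0.1874]
eef_rot: [[0.151, 0.988, 0.026], [0.974, -0.153, 0.165], [0.167, 0.001, -0.986]]
force: [-8.1, -11.7, -0.5]
finger_gap: 0.0433
[-25.5  -0.9 187.4] bar by TCP [-27.5  -0.9 199.2]
```

View pics/w7.png

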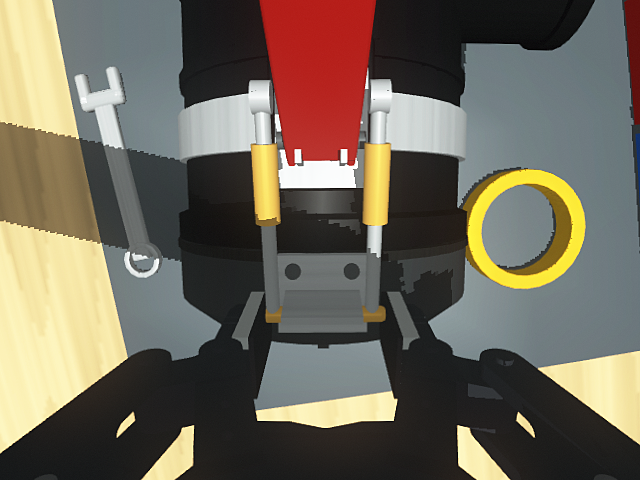

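```bash

python3 -m pendant '[{"fingers":0.05,"tx":-0.001,"ty":0.001,"tz":0,"rx":0,"ry":0,"rz":0},{"fingers":0.062,"tx":-0.001,"ty":0.001,"tz":0,"rx":0,"ry":0,"rz":0},{"fingers":0.062,"tx":-0.001,"ty":0.001,"tz":0,"rx":0,"ry":0,"rz":0},{"fingers":0.062,"tx":-0.003,"ty":0.001,"tz":-0.02,"rx":0,"ry":0,"rz":0},{"fingers":0.062,"tx":-0.003,"ty":0.001,"tz":-0.06,"rx":0,"ry":0,"rz":0},{"fingers":0.062,"tx":-0.003,"ty":0.001,"tz":-0.12,"rx":0,"ry":-5,"rz":0},{"fingers":0.02,"tx":-0.003,"ty":0.001,"tz":-0.17,"rx":0,"ry":-10,"rz":0},{"fingers":0,"tx":-0.003,"ty":0.001,"tz":-0.17,"rx":0,"ry":-10,"rz":0}]' 40
python3 - <<'E'
from h import *
P={n:env.read_camera(n) for n in ("scene","side","wrist")}
save(P["wrist"],"w8");s=env.sense();print(toH(s["eef_pos"]),s["finger_gap"])
for l in ["keeper","cross_bar","lever_tip"]:
    r={n:env.landmark_of(P[n],l)[:1] for n in P}
    ok=[(P[n],r[n][0]["centre"]) for n in P if r[n]]
    if len(ok)>1:
        t=tri(ok); print(l,{n:np.round(r[n][0]["centre"]) for n in r if r[n]},toH(t[0]),np.round(t[1],1))
    if r["wrist"]:print([toH(onz(P["wrist"],r["wrist"][0]["centre"],z)) for z in (.199,.205,.24,.26)])
print(rel(R0,H(-80,0,285)))
E
```

```text
t: 18.25
eef_pos: [0.5276, -0.1211, 0.3599]
eef_rot: [[0.146, 0.989, 0.012], [0.989, -0.146, -0.002], [-0.001, 0.012, -1.0]]
force: [0.4, 0.1, -0.8]
finger_gap: 0.0265
[-51.6  -1.7 353.6] 0.003696749724346458
keeper {'scene': array([307., 232.]), 'side': array([342., 222.]), 'wrist': array([321., 182.])} [-21.9   2.7 198.9] [3.2 3.6 2.7]
[array([-2.19e+01, -1.00e-01,  1.99e+02]), array([-2.10e+01, -1.00e-01,  2.05e+02]), array([-15.9,  -0.3, 240. ]), array([-12.9,  -0.5, 260. ])]
cross_bar {'scene': array([309., 234.]), 'side': array([342., 216.]), 'wrist': array([321., 181.])} [-20.1  -4.  202.4] [2.9 2.9 4.3]
[array([-20.8,   0.3, 199. ]), array([-19.9,   0.3, 205. ]), array([-14.9,  -0. , 240. ]), array([-1.2e+01, -2.0e-01,  2.6e+02])]
lever_tip {'scene': array([335., 212.]), 'side': array([306., 190.]), 'wrist': array([322.,  51.])} [ 62.7  -3.8 250. ] [7.1 7.6 2.9]
[array([ 70.9,  -0.7, 199. ]), array([ 69.9,  -0.7, 205. ]), array([ 64.2,  -0.9, 240. ]), array([ 60.9,  -1. , 260. ])]
(array([-0.0278, -0.0017,  0.0688]), array([-0.03,  0.03, -0.09]))
```

View pics/w8.png

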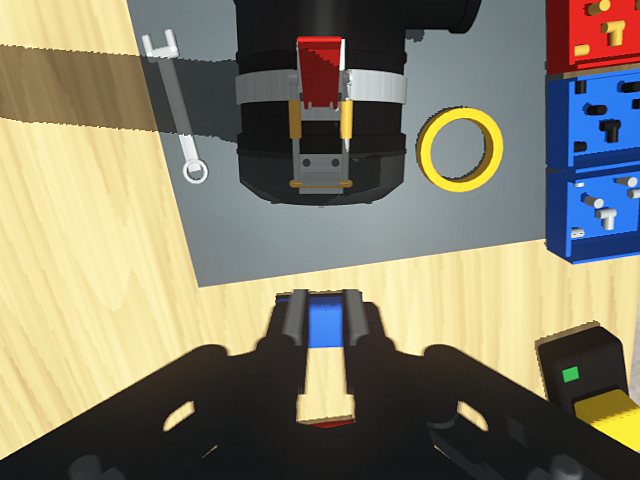

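```bash

python3 -m pendant '[{"fingers":0,"tx":0.05,"ty":0,"tz":0,"rx":0,"ry":0,"rz":0},{"fingers":0,"tx":0.08,"ty":0,"tz":0.02,"rx":0,"ry":0,"rz":0},{"fingers":0,"tx":0.08,"ty":0,"tz":0.07,"rx":0,"ry":0,"rz":0},{"fingers":0,"tx":0.08,"ty":0,"tz":0.096,"rx":0,"ry":0,"rz":0},{"fingers":0,"tx":0.08,"ty":0,"tz":0.096,"rx":0,"ry":0,"rz":0}]' 40
python3 - <<'E'
from h import *
print(toH(env.sense()["eef_pos"]),rel(R0,H(49.6,-1,256.3)))
E
```

```text
t: 19.48
eef_pos: [0.5341, -0.0431, 0.2561]
eef_rot: [[0.149, 0.989, -0.005], [0.989, -0.149, -0.0], [-0.001, -0.005, -1.0]]
force: [-0.1, 0.4, 0.4]
finger_gap: 0.0001
[ 27.8  -0.4 256.1] (array([ 0.0218,  0.0006, -0.0003]), array([-0.27,  0.07, -0.06]))
```

```bash

python3 -m pendant '[{"fingers":0,"tx":0.015,"ty":0,"tz":0,"rx":0,"ry":0,"rz":0},{"fingers":0,"tx":0.0218,"ty":0,"tz":0,"rx":0,"ry":0,"rz":0},{"fingers":0,"tx":0.0265,"ty":0,"tz":0.002,"rx":0,"ry":0,"rz":0},{"fingers":0,"tx":0.0307,"ty":0,"tz":0.0043,"rx":0,"ry":0,"rz":0},{"fingers":0,"tx":0.034,"ty":0,"tz":0.0067,"rx":0,"ry":0,"rz":0},{"fingers":0,"tx":0.0374,"ty":0,"tz":0.0092,"rx":0,"ry":0,"rz":0},{"fingers":0,"tx":0.0432,"ty":0,"tz":0.0151,"rx":0,"ry":0,"rz":0}]' 40
python3 -m pendant '[{"fingers":0,"tx":0.0025,"ty":0,"tz":0.0033,"rx":0,"ry":0,"rz":0},{"fingers":0,"tx":0.0049,"ty":0,"tz":0.0067,"rx":0,"ry":0,"rz":0},{"fingers":0,"tx":0.007,"ty":0,"tz":0.01,"rx":0,"ry":0,"rz":0},{"fingers":0,"tx":0.0088,"ty":0,"tz":0.014,"rx":0,"ry":0,"rz":0}]' 40
python3 - <<'E'
from h import *
print(toH(env.sense()["eef_pos"]))
E
```

```text
t: 20.35
eef_pos: [0.5425, -0.0006, 0.2431]
eef_rot: [[0.15, 0.989, 0.001], [0.989, -0.15, -0.001], [-0.0, 0.001, -1.0]]
force: [0.7, -0.1, 2.4]
finger_gap: 0.0002
t: 20.85
eef_pos: [0.5433, 0.0085, 0.2286]
eef_rot: [[0.149, 0.989, -0.0], [0.989, -0.149, -0.0], [-0.0, -0.0, -1.0]]
force: [0.8, 1.3, 1.0]
finger_gap: 0.0003
[ 80.2  -1.8 228.6]
```

```bash

python3 -m pendant '[{"fingers":0,"tx":0.0015,"ty":0,"tz":0.005,"rx":0,"ry":0,"rz":0},{"fingers":0,"tx":0.0025,"ty":0,"tz":0.009,"rx":0,"ry":0,"rz":0},{"fingers":0,"tx":0.0035,"ty":0,"tz":0.0135,"rx":0,"ry":0,"rz":0},{"fingers":0,"tx":0.004,"ty":0,"tz":0.0165,"rx":0,"ry":0,"rz":0}]' 40
python3 -m pendant '[{"fingers":0,"tx":0,"ty":0,"tz":0.0015,"rx":0,"ry":0,"rz":0},{"fingers":0,"tx":0,"ty":0,"tz":0.003,"rx":0,"ry":0,"rz":0}]' 40
python3 - <<'E'
from h import *
print(toH(env.sense()["eef_pos"]))
E
```

```text
t: 21.35
eef_pos: [0.5439, 0.0121, 0.2121]
eef_rot: [[0.149, 0.989, -0.0], [0.989, -0.149, -0.001], [-0.001, -0.0, -1.0]]
force: [-0.4, 0.4, 0.5]
finger_gap: -0.0001
t: 21.6
eef_pos: [0.5441, 0.0121, 0.2107]
eef_rot: [[0.149, 0.989, 0.0], [0.989, -0.149, -0.0], [-0.0, 0.0, -1.0]]
force: [-6.6, 0.4, 15.1]
finger_gap: -0.0001
[ 84.   -2.1 210.7]
```

```bash

python3 -m pendant '[{"fingers":0,"tx":0,"ty":0,"tz":-0.03,"rx":0,"ry":0,"rz":0},{"fingers":0,"tx":-0.02,"ty":0,"tz":-0.09,"rx":0,"ry":0,"rz":0},{"fingers":0,"tx":-0.07,"ty":0,"tz":-0.13,"rx":0,"ry":0,"rz":0},{"fingers":0,"tx":-0.1,"ty":0,"tz":-0.15,"rx":0,"ry":0,"rz":0},{"fingers":0,"tx":-0.1,"ty":0,"tz":-0.15,"rx":0,"ry":0,"rz":0},{"fingers":0,"tx":-0.1,"ty":0,"tz":-0.15,"rx":0,"ry":0,"rz":0}]' 40
python3 - <<'E'
from h import *
P={n:env.read_camera(n) for n in ("scene","side","wrist")}
save(P["wrist"],"w9")
for l in ["keeper","cross_bar","lever_tip","cover_push"]:
    r={n:env.landmark_of(P[n],l)[:1] for n in P}
    ok=[(P[n],r[n][0]["centre"]) for n in P if r[n]]
    if len(ok)>1:
        t=tri(ok); print(l,{n:np.round(r[n][0]["centre"]) for n in r if r[n]},toH(t[0]),np.round(t[1],1))
E
```

```text
t: 22.35
eef_pos: [0.529, -0.0858, 0.3591]
eef_rot: [[0.149, 0.989, -0.0], [0.989, -0.149, 0.0], [0.0, -0.0, -1.0]]
force: [-0.1, -0.4, 0.2]
finger_gap: -0.0
keeper {'scene': array([308., 236.]), 'side': array([343., 218.]), 'wrist': array([324., 224.])} [-21.6  -3.1 196.1] [0.7 3.4 3.7]
cross_bar {'scene': array([308., 234.]), 'side': array([342., 216.])} [-20.6  -5.5 204. ] [0. 0.]
lever_tip {'scene': array([347., 218.]), 'side': array([292., 201.]), 'wrist': array([326.,  65.])} [ 98.2   1.  202.2] [3.6 2.8 2.7]
cover_push {'scene': array([300., 246.]), 'side': array([348., 227.]), 'wrist': array([324., 243.])} [-41.7  -2.6 171. ] [3.3 4.6 2.8]
```

View pics/w9.png

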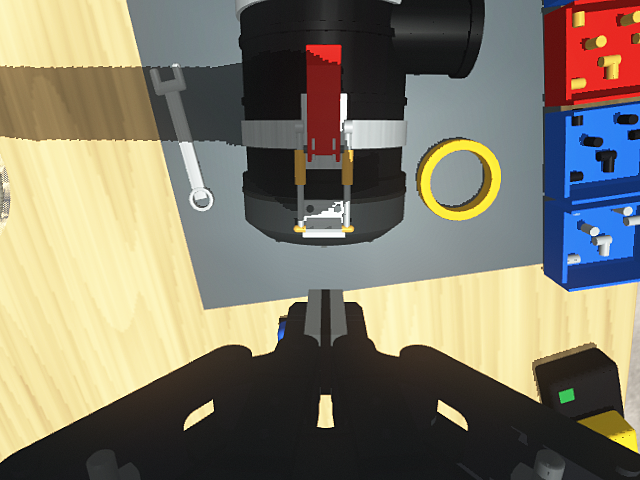

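The lever lies flat along the canister (tip at pixel 326,45–65). The bar ends show at (298,229) and (350,229), hooked behind the keeper tab. The cover is shut and the robot is clear, so I'm handing in.

```bash
python3 -c "
from station import env
print(env.close_job())"
```

```text
the job is handed in; nothing more can be done
None
```

The air cleaner is closed and latched, and I handed the job in at about 22 s on the robot's clock.

- **Cover:** I pushed it shut; the force rose to about 15 N at its stop.
- **Bail:** I pinched the cross bar by its ends, carried it over the keeper and set it behind the tab.
- **Lever:** I pressed it down until it lay flat, with about 15 N at the bottom, then backed off.

**Last checks:**
- With the robot clear, the last wrist picture showed the bar's ends either side of the keeper tab and the lever flat along the canister. The cover was shut, and the tool force read about zero.
- The landmark fit put the lever tip at x = 98 mm, its flat position. Its height came out at 202 mm against the expected 211. I put that down to scatter in the fit (about 3 mm), because the finger met the lever at about 211 mm.
- The network did not find the cross bar in that last wrist picture. Its position at the keeper comes from the other two cameras and from the picture itself.
- While I pinched the bar, the finger gap read 43.5 mm instead of 48 mm, and the tool felt about 5 to 8 N sideways. The bar still followed the gripper all the way.
- I did not measure the other bench items again. The wrench and tape roll looked unmoved in the last picture, and I noticed no contact with any of the others.

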